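# Lower the fittings-case lid without a thump

### The job

The lid of the violin-fittings case leans back open and its worn soft-close hinge no longer stops it from thumping shut. With the outside of your fingers, tip the lid forward past upright, catch it on a finger from underneath as it falls, and lower it gently all the way shut, with no thump at the end. Do not squeeze or strike the lid, and leave the tin, the jar and the wooden block where they stand.

Things in the scene. Friction and masses are not known exactly. Their poses are not given: they have to be found in the camera images.
- case: dark wooden fittings case, fixed to the bench, an open box 160 mm (its x) by 220 mm (its y) by 90 mm high, green felt and black fittings inside. Origin: centre of its underside on the bench. It stands sideways to the robot: its +x axis, the hinge side, points to the robot's left (world +y, give or take 0.35 rad) and its -x side, the front where the lid's free edge comes down, looks to the robot's right
- lid (a joint): hinge angle of the lid in rad: 0 = shut flat on the case, 1.57 = upright, 1.75 = leaning back against its stop (it starts there or just short of it). The lid is a flat board 180 mm from hinge to free edge, 220 mm wide, 12 mm thick, about 0.5 kg. Past upright it falls shut by itself against a viscous damper of about 0.85 N m s/rad and slight friction: from 1.3 rad it takes roughly 2.5 to 4.5 s to reach 0.5 rad and would arrive shut at about 0.5 rad/s, which is a thump
- lid_edge (a point): point on the lid: middle of its free edge, on the face that is the underside when shut (the board is 12 mm thick above it, away from the case). Its frame is the lid's: x from the free edge towards the hinge, y along the hinge, z out of the outer face. Shut, it lies 90 mm above the bench and stands 20 mm out beyond the case's front wall, so a sloping finger fits under the lip to the very end and is then drawn down and out
- lid_hinge (a point): point on the hinge axis in the middle of the lid's width, on the case's left (+x of the case) top rim, 90 mm above the bench, 80 mm along the case's x from its centre; the lid edge moves about it on a 180 mm radius
- varnish_tin: bystander: loose brass tin with a yellow band, 68 mm across, 100 mm high, standing 0.17 to 0.21 m from the case's centre on its hinge side, on the end nearer the robot. Origin: centre of its underside
- glue_jar: bystander: loose amber jar with a white lid, 56 mm across, 85 mm high, standing 0.17 to 0.21 m from the case's centre on its hinge side, on the end farther from the robot. Origin: centre of its underside
- scroll_block: bystander: loose pale wooden block with a round end, about 130 mm by 42 mm by 60 mm high, lying 0.25 to 0.29 m from the case's centre on its front side (the robot's right). Origin: centre of its underside

How it is judged:
By the outcome, as a careful person would: the job done as asked, in the order asked, and still so for the second after the job is handed in, with the robot touching nothing.
It also fails if it takes over 58 s, if anything falls off the work surface, if the arm or the gripper's body presses on something with over 40 N, if the wrist force passes 120 N, or if a joint passes its speed limit or range.

### The arm

A 6-joint arm with a two-finger parallel gripper is mounted at the origin on the work surface. World frame = base frame: x ahead of the robot, y to its left, z up, the work surface at z = 0. Lengths are in m, angles in rad, forces in N, time in s.
With the tool pointing down it reaches from about 0.4 to 0.825 m from the base axis. Payload 7 kg.
Tool frame: the origin (TCP) lies midway between the tips of the shut fingers; the grasp point (between the pads) lies hold_point_z behind it (hold_point_z is the distance from the TCP to the grasp point, in m); z points along the fingers, y is the line along which they close (so a half turn about z gives the same grasp; the last joint's range is limited). The gripper opens to 88 mm and grips with 3 to 60 N. Pads are 19 mm wide; open, the fingers measure 130 mm over their backs; the gripper's body (78 mm by 193 mm) begins 47 mm behind the grasp point.
Start: joints at [-0.847, 0.359, 0.012, 0, -1.224, -0.288], TCP at [0.285, -0.612, 0.227] pointing down, gripper open.
Joint ranges: [-3.07, 3.07], [-1.43, 2.12], [-1.02, 1.25], [-3.03, 1.67], [-3.05, -0], [-3.03, 3.03]. Speed limits (rad/s): [2.39, 2.39, 3.01, 3.14, 3.14, 3.14].

### API

Orientations are given as [roll, pitch, yaw] about the fixed x, y, z axes, in that order (R = Rz(yaw) Ry(pitch) Rx(roll)).
In Python, from station import * gives the robot as it stands.
- The arm moves only by the tool apply_moves, never from a script. Its argument "steps" is a list of rows, each an object with "translation": the shift along the world's x, y, z scaled (see below), a list of three; "rotation": the turn, a rotation vector about the world's x, y, z scaled (see below), a list of three. A call has exactly 10 rows; each row is the pose to reach, as a shift and turn from the pose commanded when the call began; what a row does not reach only later rows make up. The controller multiplies each number of a shift by 250 mm and each number of a turn by 30 degrees. A row lasts 1/12 s, in which the tool goes at most 41.7 mm and 7.16 degrees, less where a joint would pass 70% of its speed; a pose out of reach is approached as far as the arm can. A call with a number of a shift or a turn outside -1 to 1 is refused whole. A call with a gripper value outside its range is refused whole. "jaw" is the closure, from -1 (fully open) to 1 (shut), so that 0 is half open, set as the call begins (left out, the last holds). The fingers move at their own pace and stop on an object; "newtons" is the grip in N (left out, the last holds). Time passes only in rows, so rows that repeat a pose let the fingers close, or fill a call up. It gives the time, the measured TCP pose, the force, the opening and the grip force at its end, in the units of the state.
- get_state(): the state, without advancing time (a new reading comes with each control period).
- grab_frame(name): name is "side" or "top"; returns the picture (384x512x3 uint8, blue, green, red); there is no depth.
- camera_model(name): a dict with "fx", "fy", "cx", "cy" (pixels), "xyz" and "rotation" of the camera in the world. Camera axes: x right, y down, z forward; pixel columns grow to the right and rows downward; lengths in m; the calibration is good to about 2 mm. A picture is of the moment at which its call begins. camera_model takes no time and is no camera call.
- job_done(): hands the job in; it is judged then, once.
The state is a dict: "t": time; "q": joint angles; "qd": joint speeds; "joint_efforts": joint torques, N m; "eef_pos": TCP position; "ee_rot": TCP orientation; "force": force on the tool from outside, world axes, zero at the start; "moment": the same for the moment, N m; "width": finger opening in m; "gripper_force": force on a finger pad.
Only numpy, scipy, OpenCV 4.12 (cv2) and the standard library are available. Lean on these libraries where they do the work, as an engineer would, in place of code of your own. Each camera call takes 0.05 s, during which the arm holds its last target. There are 200 camera calls.

## Working session

There is one attempt and no reset: what is moved stays moved. The work goes in short steps, Python scripts to look and compute and a tool call to move; the robot and the scene stay as the last step left them, time stands still between calls to the robot, and variables do not carry over. Pictures are saved under pics/ and viewed, at most 13 in all, crops included, and the job is handed in when it is done.

Besides the shell and the picture viewer there is one more tool, called after "Emit:" by a JSON object that holds its "name" and its "arguments", one argument or row to a line. apply_moves: Moves the arm, as the interface text tells. Shifts and turns lie within -1 to 1; 1 stands for 250 mm of shift or 30 degrees of turn. Its arguments: {"type":"object","properties":{"steps":{"type":"array"},"jaw":{"type":"number"},"newtons":{"type":"number"}},"required":["steps"]}

```bash
ls; mkdir -p pics
python3 - <<'E'
from station import *
import cv2
for n in("side","top"):
    cv2.imwrite(f"pics/{n}0.png",cv2.resize(grab_frame(n),(800,600),interpolation=cv2.INTER_CUBIC)); print(camera_model(n))
print(get_state())
E
```

```text
pics
{'fx': 362.81763575283304, 'fy': 362.81763575283304, 'cx': 253.90674952675366, 'cy': 188.43592679392782, 'xyz': array([0.79981591, 0.57661005, 0.79426906]), 'rotation': array([-2.41327925, -0.01311979,  2.86072504])}
{'fx': 438.207481347265, 'fy': 438.207481347265, 'cx': 252.05632635974484, 'cy': 184.4835197363366, 'xyz': array([ 0.43399972, -0.01290684,  1.05561551]), 'rotation': array([-2.97803957,  0.01912754, -1.54640043])}
{'t': 0.1, 'q': array([-8.46890160e-01,  3.59341673e-01,  1.11796225e-02, -2.72357437e-04,
       -1.22410333e+00, -2.88130021e-01]), 'qd': array([-0.00047088,  0.00034407,  0.00144976,  0.00026741,  0.00089483,
       -0.00014838]), 'joint_efforts': array([ 9.49620653e-05, -5.84162056e+01,  2.93753940e+01,  7.01555192e+00,
        1.01963634e-02, -2.87297269e-05]), 'eef_pos': array([ 0.28473694, -0.61154314,  0.2257185 ]), 'ee_rot': array([ 3.14011140e+00, -1.71987396e-04, -2.70590911e+00]), 'force': array([-0.39370904, -0.04878495,  0.11236884]), 'moment': array([-0.03203158, -0.01621087, -0.00779706]), 'gripper_force': 0.0, 'width': 0.08793295498670926}
```

View pics/side0.png

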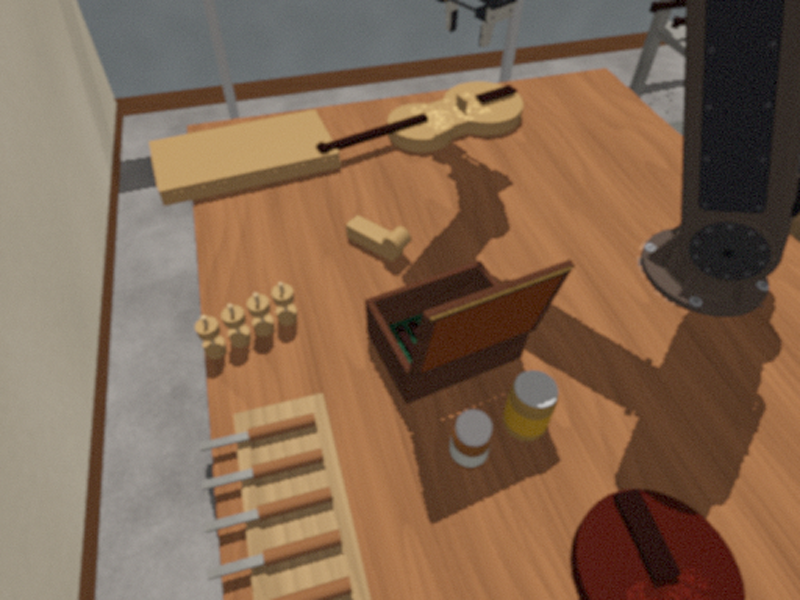

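View pics/top0.png

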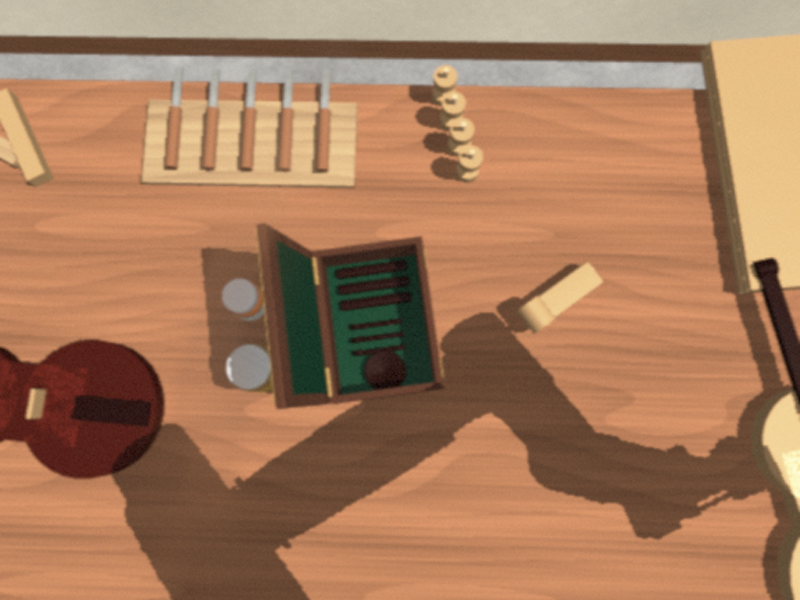

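Run:
```python
import cv2
t=cv2.imread("pics/top0.png");s=cv2.imread("pics/side0.png")
cv2.imwrite("pics/tc.png",cv2.resize(t[200:425,200:500],(800,600),interpolation=cv2.INTER_CUBIC))
cv2.imwrite("pics/sc.png",cv2.resize(s[250:475,330:630],(800,600),interpolation=cv2.INTER_CUBIC))
```

```text
(no output)
```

View pics/tc.png

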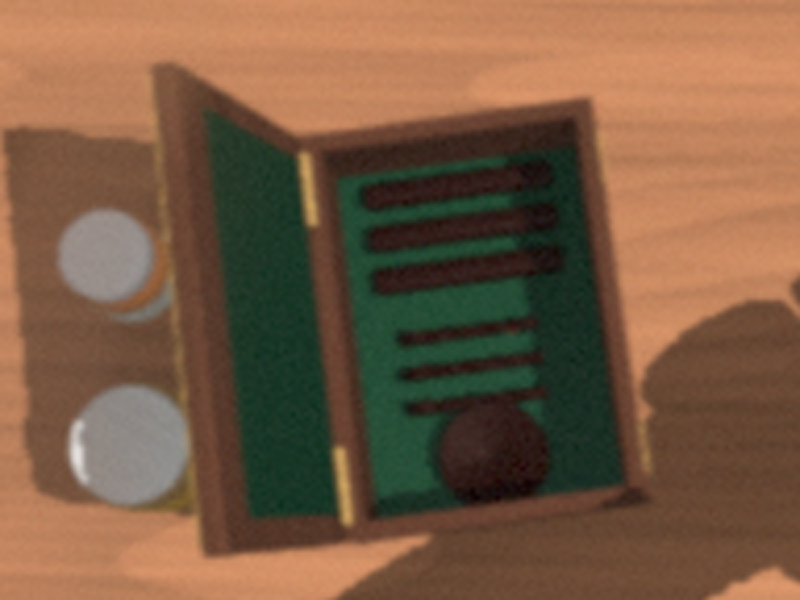

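View pics/sc.png

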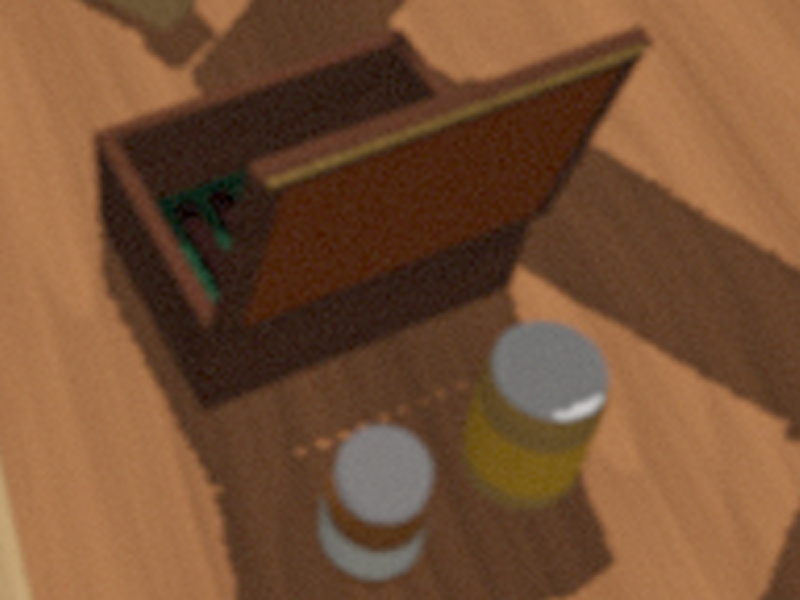

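```bash
cat > h.py <<'E'
import numpy as np, cv2
from scipy.spatial.transform import Rotation as R
from scipy.optimize import least_squares
from station import *
def proj(n,P):
    c=camera_model(n); Rm=R.from_euler('xyz',c['rotation']).as_matrix()
    p=(np.atleast_2d(P)-c['xyz'])@Rm
    return np.c_[c['fx']*p[:,0]/p[:,2]+c['cx'],c['fy']*p[:,1]/p[:,2]+c['cy']]
def ray(n,uv,z):
    c=camera_model(n); Rm=R.from_euler('xyz',c['rotation']).as_matrix()
    d=Rm@np.array([(uv[0]-c['cx'])/c['fx'],(uv[1]-c['cy'])/c['fy'],1]); return c['xyz']+d*(z-c['xyz'][2])/d[2]
def tc(p): return ((200+p[0]/8*3)/1.5625,(200+p[1]/8*3)/1.5625)
def sc(p): return ((330+p[0]/8*3)/1.5625,(250+p[1]/8*3)/1.5625)
def lid(r,y,h,th): # case frame; r from hinge, h outward of outer face above underside
    return [0.08-r*np.cos(th)+h*np.sin(th), y, 0.09+r*np.sin(th)+h*np.cos(th)]
E
python3 - <<'E'
from h import *
def model(p):
    x,y,psi,th=p
    T=np.array([lid(.18,-.11,.012,th),lid(.18,.11,.012,th),[-.08,-.11,.09],[-.08,.11,.09]])
    S=np.array([lid(.18,-.11,.012,th),lid(.18,.11,.012,th),[-.08,-.11,.09],[-.08,.11,.09],[.08,-.11,0],[.08,.11,0]])
    Rz=R.from_euler('z',psi).as_matrix()
    return np.r_[proj("top",T@Rz.T+[x,y,0]),proj("side",S@Rz.T+[x,y,0])]
obs=np.array([tc(q) for q in [(155,65),(205,553),(590,100),(645,495)]]+[sc(q) for q in [(270,187),(648,45),(100,135),(398,38),(208,407),(507,288)]])
s=least_squares(lambda p:(model(p)-obs).ravel(),[.5,0,1.57,1.75],loss='soft_l1')
print(s.x.round(4)); print((model(s.x)-obs).round(1))
print('tin',ray("top",tc((130,445)),.1),ray("side",sc((550,370)),.1),'jar',ray("top",tc((105,255)),.085),ray("side",sc((383,472)),.085))
for q in [(519,313),(541,332),(601,281),(585,263)]: print('block',ray("top",(q[0]/1.5625,q[1]/1.5625),.06))
x,y,psi,th=s.x
Rz=R.from_euler('z',psi).as_matrix()
for n,P in dict(hinge=[.08,0,.09],edge=lid(.18,0,0,th),edgeN=lid(.18,.11,0,th),edgeF=lid(.18,-.11,0,th),shut=lid(.18,0,0,0)).items(): print(n,(Rz@P+[x,y,0]).round(3))
E
```

```text
[0.5494 0.0343 1.732  1.7362]
[[-1.4 -0.4]
 [-0.7  1.2]
 [-0.6 -1.2]
 [ 0.6  1.4]
 [-3.1 -1.2]
 [ 1.  -1.7]
 [-1.7 -0.5]
 [ 0.3 -2.3]
 [-1.4  1.7]
 [ 0.8 -0.1]]
tin [0.47588733 0.2087686  0.1       ] [0.47670027 0.21155973 0.1       ] jar [0.57822103 0.23183641 0.085     ] [0.58090261 0.23700504 0.085     ]
block [ 0.56509361 -0.17349895  0.06      ]
block [ 0.53797474 -0.20519711  0.06      ]
block [ 0.61507161 -0.29369364  0.06      ]
block [ 0.64155453 -0.27089454  0.06      ]
hinge [0.537 0.113 0.09 ]
edge [0.532 0.143 0.268]
edgeN [0.423 0.125 0.268]
edgeF [0.64  0.16  0.268]
shut [ 0.565 -0.064  0.09 ]
```

```bash
cat >> h.py <<'E'
psi=1.732; cx=np.array([np.cos(psi),np.sin(psi),0]); cy=np.array([-np.sin(psi),np.cos(psi),0]); H=np.array([.5494,.0343,0])+.08*cx
def P(u,z,v=0): return H+u*cx+v*cy+np.array([0,0,z])
def Rot(lean): # lean deg: 0 = down, 90 = pointing along +case x
    return R.from_rotvec(-np.radians(lean)*-cy*-1)*R.from_euler('xyz',[np.pi,0,psi-np.pi])
def delta(p,Rt,p0,R0): return ((p-p0)/.25).round(2),(np.degrees((Rt*R0.inv()).as_rotvec())/30).round(2)
def uv(p): d=np.array(p)-H; return (np.array([d@cx,d[2]])*1000).round(1), round(1000*(d@cy),1)
def tip(th,al,k=.012,h=.011): # TCP (u,z) supporting lid at angle th with slope al (rad)
    b=max(th,al); E=np.array([-.18*np.cos(th),.09+.18*np.sin(th)])
    return E+k*np.array([np.cos(b),-np.sin(b)])-h*np.array([np.sin(al),np.cos(al)])
def cur(): s=get_state(); return s['eef_pos'],R.from_euler('xyz',s['ee_rot']),s
E
python3 - <<'E'
import station; print([x for x in dir(station) if x[0]!='_'])
from h import *
print(getattr(station,'hold_point_z',None))
print('z axis lean45',Rot(45).as_matrix()[:,2],'want',.707*cx-[0,0,.707],'y',Rot(45).as_matrix()[:,1],cy)
p,R0,s=cur()
print(delta(P(-.26,.33),Rot(45),p,R0), delta(P(-.26,.33),Rot(0),p,R0), P(-.26,.33))
for th in np.arange(1.1,-.11,-.1): print(th.round(2),(1000*tip(th,np.pi/4)).round(0),end=' ')
E
```

```text
['Unreachable', 'camera_model', 'get_state', 'grab_frame', 'hold_point_z', 'job_done']
0.0188
z axis lean45 [-0.11349516  0.697939   -0.70710678] want [-0.11347802  0.6978336  -0.707     ] y [-9.87034801e-01 -1.60506390e-01  1.11022302e-16] [-0.9870348  -0.16050639  0.        ]
(array([1.17, 1.87, 0.42]), array([ 1.42, -0.75,  2.34])) (array([1.17, 1.87, 0.42]), array([-0.  , -0.  ,  2.48])) [ 0.57829115 -0.14336626  0.33      ]
1.1 [-84. 232.] 1.0 [-99. 224.] 0.9 [-112.  214.] 0.8 [-125.  203.] 0.7 [-137.  190.] 0.6 [-148.  175.] 0.5 [-157.  160.] 0.4 [-165.  144.] 0.3 [-171.  127.] 0.2 [-176.  109.] 0.1 [-178.   92.] -0.0 [-179.   74.] -0.1 [-178.   56.]
```

Emit:
{"name": "apply_moves", "arguments": {
  "jaw": 1,
  "steps": [
    {"translation": [0.05,0.08,0.06],"rotation": [0,0,0.1]},
    {"translation": [0.15,0.2,0.15],"rotation": [0,0,0.3]},
    {"translation": [0.25,0.33,0.25],"rotation": [0,0,0.45]},
    {"translation": [0.35,0.46,0.35],"rotation": [0,0,0.6]},
    {"translation": [0.42,0.59,0.42],"rotation": [0,0,0.75]},
    {"translation": [0.5,0.72,0.42],"rotation": [0,0,0.9]},
    {"translation": [0.55,0.85,0.42],"rotation": [0,0,1]},
    {"translation": [0.6,0.95,0.42],"rotation": [0,0,1]},
    {"translation": [0.6,0.95,0.42],"rotation": [0,0,1]},
    {"translation": [0.6,0.95,0.42],"rotation": [0,0,1]}
  ]
}}

```text
t: 0.93
eef_pos: [0.4356, -0.3728, 0.3317]
ee_rot: [-3.142, 0.0, -2.179]
force: [0.0, -0.2, 0.0]
width: 0.0264
gripper_force: 0.0
```

Emit:
{"name": "apply_moves", "arguments": {
  "steps": [
    {"translation": [0.05,0.1,0],"rotation": [0,0,0.15]},
    {"translation": [0.15,0.2,0],"rotation": [0,0,0.3]},
    {"translation": [0.25,0.33,0],"rotation": [0,0,0.45]},
    {"translation": [0.35,0.46,0],"rotation": [0,0,0.6]},
    {"translation": [0.42,0.59,0],"rotation": [0,0,0.75]},
    {"translation": [0.5,0.72,0],"rotation": [0,0,0.9]},
    {"translation": [0.55,0.85,0],"rotation": [0,0,1]},
    {"translation": [0.57,0.92,0],"rotation": [0,0,1]},
    {"translation": [0.57,0.92,0],"rotation": [0,0,1]},
    {"translation": [0.57,0.92,0],"rotation": [0,0,1]}
  ]
}}

```text
t: 1.77
eef_pos: [0.5776, -0.1444, 0.3309]
ee_rot: [3.14, -0.0, -1.658]
force: [0.8, -0.7, -0.9]
width: 0.0005
gripper_force: 0.0
```

Run:
```python
from h import *
p,R0,s=cur(); print(s['t'],s['q'].round(2),p,s['ee_rot'],uv(p))
print(delta(P(-.26,.33),Rot(30),p,R0),delta(P(-.26,.33),Rot(45),P(-.26,.33),Rot(30)))
```

```text
1.7667 [ 0.08  0.18  0.    0.   -1.39 -0.17] [ 0.57758363 -0.14441141  0.33085333] [ 3.14026177e+00 -3.19259175e-04 -1.65792245e+00] (array([-260.9,  330.9]), np.float64(0.9))
(array([ 0.,  0., -0.]), array([1.  , 0.03, 0.46])) (array([0., 0., 0.]), array([0.49, 0.08, 0.  ]))
```

Emit:
{"name": "apply_moves", "arguments": {
  "steps": [
    {"translation": [0,0,0],"rotation": [0.2,0,0.1]},
    {"translation": [0,0,0],"rotation": [0.4,0,0.2]},
    {"translation": [0,0,0],"rotation": [0.6,0.02,0.3]},
    {"translation": [0,0,0],"rotation": [0.8,0.02,0.4]},
    {"translation": [0,0,0],"rotation": [1,0.03,0.46]},
    {"translation": [0,0,0],"rotation": [1,0.03,0.46]},
    {"translation": [0,0,0],"rotation": [1,0.03,0.46]},
    {"translation": [0,0,0],"rotation": [1,0.03,0.46]},
    {"translation": [0,0,0],"rotation": [1,0.03,0.46]},
    {"translation": [0,0,0],"rotation": [1,0.03,0.46]}
  ]
}}

```text
t: 2.6
eef_pos: [0.5772, -0.1439, 0.3325]
ee_rot: [-3.137, 0.521, -1.41]
force: [-0.0, -0.5, -0.2]
width: 0.0002
gripper_force: 0.0
```

Emit:
{"name": "apply_moves", "arguments": {
  "steps": [
    {"translation": [0,0,-0.1],"rotation": [0.1,0.02,0]},
    {"translation": [0,0,-0.2],"rotation": [0.2,0.03,0]},
    {"translation": [0,0,-0.35],"rotation": [0.3,0.05,0]},
    {"translation": [0,0,-0.5],"rotation": [0.4,0.06,0]},
    {"translation": [0,0,-0.65],"rotation": [0.49,0.08,0]},
    {"translation": [0,0,-0.8],"rotation": [0.49,0.08,0]},
    {"translation": [0,0,-0.9],"rotation": [0.49,0.08,0]},
    {"translation": [0,0,-1],"rotation": [0.49,0.08,0]},
    {"translation": [0,0,-1],"rotation": [0.49,0.08,0]},
    {"translation": [0,0,-1],"rotation": [0.49,0.08,0]}
  ]
}}

```text
t: 3.43
eef_pos: [0.577, -0.1435, 0.0813]
ee_rot: [3.141, 0.783, -1.412]
force: [0.3, -0.1, 1.0]
width: 0.0003
gripper_force: 0.0
```

Run:
```python
from h import *
p,R0,s=cur(); print(s['t'],s['q'].round(2),p,s['force'],uv(p),np.degrees((R0.inv()*Rot(45)).magnitude()))
f=grab_frame("side"); cv2.imwrite("pics/s2.png",cv2.resize(f[100:300,200:466],(798,600),interpolation=cv2.INTER_CUBIC))
```

```text
3.4333 [-0.37  0.67  0.17 -0.65 -1.55  0.71] [ 0.57698424 -0.14349791  0.08133503] [ 0.29255606 -0.10147453  1.00424442] (array([-259.9,   81.3]), np.float64(1.3)) 0.19048209073813507
```

View pics/s2.png

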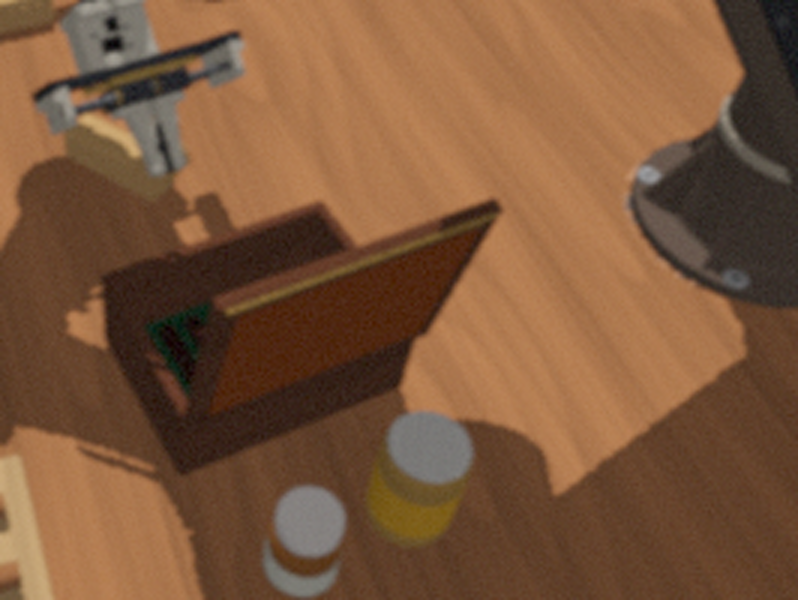

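Emit:
{"name": "apply_moves", "arguments": {
  "steps": [
    {"translation": [0,0,0.1],"rotation": [0,0,0]},
    {"translation": [0,0,0.25],"rotation": [-0.1,-0.02,0]},
    {"translation": [0,0,0.4],"rotation": [-0.2,-0.03,0]},
    {"translation": [0,0,0.55],"rotation": [-0.3,-0.05,0]},
    {"translation": [0,0,0.7],"rotation": [-0.4,-0.06,0]},
    {"translation": [-0.01,0.05,0.85],"rotation": [-0.49,-0.08,0]},
    {"translation": [-0.02,0.15,1],"rotation": [-0.49,-0.08,0]},
    {"translation": [-0.04,0.25,1],"rotation": [-0.49,-0.08,0]},
    {"translation": [-0.05,0.3,1],"rotation": [-0.49,-0.08,0]},
    {"translation": [-0.05,0.3,1],"rotation": [-0.49,-0.08,0]}
  ]
}}

```text
t: 4.32
eef_pos: [0.5642, -0.0667, 0.3363]
ee_rot: [-3.13, 0.521, -1.404]
force: [-0.1, -0.8, 0.3]
width: 0.0005
gripper_force: 0.0
```

Emit:
{"name": "apply_moves", "arguments": {
  "steps": [
    {"translation": [0,0,0.1],"rotation": [-0.15,-0.02,0]},
    {"translation": [-0.02,0.1,0.15],"rotation": [-0.3,-0.05,0]},
    {"translation": [-0.03,0.2,0.15],"rotation": [-0.45,-0.07,0]},
    {"translation": [-0.05,0.35,0.15],"rotation": [-0.6,-0.1,0]},
    {"translation": [-0.08,0.5,0.15],"rotation": [-0.75,-0.12,0]},
    {"translation": [-0.1,0.65,0.15],"rotation": [-0.9,-0.14,0]},
    {"translation": [-0.13,0.8,0.15],"rotation": [-0.99,-0.16,0]},
    {"translation": [-0.15,0.9,0.15],"rotation": [-0.99,-0.16,0]},
    {"translation": [-0.16,1,0.15],"rotation": [-0.99,-0.16,0]},
    {"translation": [-0.16,1,0.15],"rotation": [-0.99,-0.16,0]}
  ]
}}

```text
t: 5.15
eef_pos: [0.5241, 0.1842, 0.3696]
ee_rot: [-3.137, -0.002, -1.407]
force: [1.7, -0.1, -0.4]
width: 0.0003
gripper_force: 0.0
```

Run:
```python
from h import *
p,R0,s=cur(); print(s['t'],s['q'].round(2),p,s['force'],uv(p))
print(delta(P(.085,.235),Rot(0),p,R0))
```

```text
5.15 [ 0.69  0.1  -0.01  0.   -1.46 -0.53] [0.52408585 0.18416059 0.3695929 ] [ 1.70255411 -0.05991001 -0.40739808] (array([ 72. , 369.6]), np.float64(0.9))
(array([-0.  ,  0.05, -0.54]), array([ 0.  ,  0.01, -0.  ]))
```

Emit:
{"name": "apply_moves", "arguments": {
  "steps": [
    {"translation": [0,0.05,-0.05],"rotation": [0,0,0]},
    {"translation": [0,0.05,-0.15],"rotation": [0,0,0]},
    {"translation": [0,0.05,-0.25],"rotation": [0,0,0]},
    {"translation": [0,0.05,-0.35],"rotation": [0,0,0]},
    {"translation": [0,0.05,-0.45],"rotation": [0,0,0]},
    {"translation": [0,0.05,-0.54],"rotation": [0,0,0]},
    {"translation": [0,0.05,-0.54],"rotation": [0,0,0]},
    {"translation": [0,0.03,-0.54],"rotation": [0,0,0]},
    {"translation": [0.01,0,-0.54],"rotation": [0,0,0]},
    {"translation": [0.01,-0.02,-0.54],"rotation": [0,0,0]}
  ]
}}

```text
t: 5.98
eef_pos: [0.5287, 0.1751, 0.2362]
ee_rot: [-3.135, -0.002, -1.411]
force: [-1.3, -0.9, -0.4]
width: 0.0003
gripper_force: 0.0
```

Emit:
{"name": "apply_moves", "arguments": {
  "steps": [
    {"translation": [0,-0.01,0],"rotation": [0,0,0]},
    {"translation": [0,-0.02,0],"rotation": [0,0,0]},
    {"translation": [0.01,-0.035,0],"rotation": [0,0,0]},
    {"translation": [0.01,-0.05,0],"rotation": [0,0,0]},
    {"translation": [0.01,-0.065,0],"rotation": [0,0,0]},
    {"translation": [0.01,-0.08,0],"rotation": [0,0,0]},
    {"translation": [0.02,-0.095,0],"rotation": [0,0,0]},
    {"translation": [0.02,-0.11,0],"rotation": [0,0,0]},
    {"translation": [0.02,-0.125,0],"rotation": [0,0,0]},
    {"translation": [0.02,-0.14,0],"rotation": [0,0,0]}
  ]
}}

```text
t: 6.82
eef_pos: [0.5326, 0.1403, 0.234]
ee_rot: [-3.138, -0.003, -1.411]
force: [0.7, 1.6, 0.7]
width: 0.0007
gripper_force: 0.9
```

Run:
```python
from h import *
p,R0,s=cur(); print(s['t'],p,s['force'],uv(p))
```

```text
6.8167 [0.53258682 0.14026505 0.23400219] [0.68023017 1.60843603 0.73457744] (array([ 27.3, 234. ]), np.float64(-0.4))
```

Emit:
{"name": "apply_moves", "arguments": {
  "steps": [
    {"translation": [0,-0.015,0],"rotation": [0,0,0]},
    {"translation": [0,-0.03,0],"rotation": [0,0,0]},
    {"translation": [0.01,-0.05,0],"rotation": [0,0,0]},
    {"translation": [0.01,-0.07,0],"rotation": [0,0,0]},
    {"translation": [0.01,-0.09,0],"rotation": [0,0,0]},
    {"translation": [0.02,-0.11,0],"rotation": [0,0,0]},
    {"translation": [0.02,-0.13,0],"rotation": [0,0,0]},
    {"translation": [0.02,-0.15,0],"rotation": [0,0,0]},
    {"translation": [0.03,-0.165,0],"rotation": [0,0,0]},
    {"translation": [0.03,-0.175,0],"rotation": [0,0,0]}
  ]
}}

```text
t: 7.65
eef_pos: [0.54, 0.096, 0.234]
ee_rot: [-3.139, -0.003, -1.412]
force: [0.4, 0.8, 0.2]
width: 0.0003
gripper_force: 0.3
```

Run:
```python
from h import *
p,R0,s=cur(); print(s['t'],p,s['force'],uv(p))
f=grab_frame("side"); cv2.imwrite("pics/s3.png",cv2.resize(f[100:300,200:466],(798,600),interpolation=cv2.INTER_CUBIC))
```

```text
7.65 [0.54002464 0.09601109 0.23398334] [0.37251416 0.80891899 0.23923925] (array([-17.6, 234. ]), np.float64(-0.7))
```

View pics/s3.png

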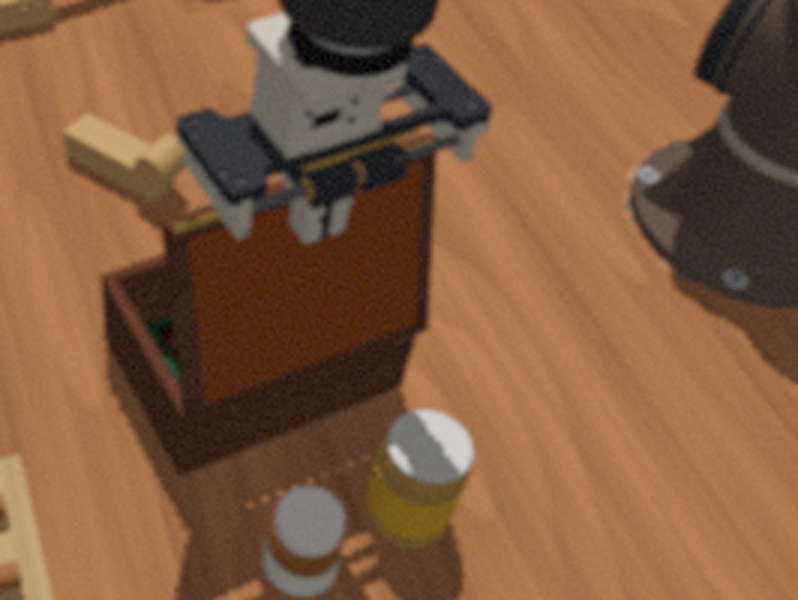

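Emit:
{"name": "apply_moves", "arguments": {
  "steps": [
    {"translation": [0,0.02,0.08],"rotation": [0,0,0]},
    {"translation": [0,0.02,0.22],"rotation": [0,0,0]},
    {"translation": [0,-0.02,0.3],"rotation": [0.2,0.03,0]},
    {"translation": [0.02,-0.15,0.3],"rotation": [0.4,0.06,0]},
    {"translation": [0.04,-0.28,0.3],"rotation": [0.6,0.1,0]},
    {"translation": [0.07,-0.42,0.3],"rotation": [0.8,0.13,0]},
    {"translation": [0.09,-0.56,0.3],"rotation": [0.99,0.16,0]},
    {"translation": [0.11,-0.68,0.26],"rotation": [0.99,0.16,0]},
    {"translation": [0.11,-0.7,0.18],"rotation": [0.99,0.16,0]},
    {"translation": [0.11,-0.7,0.1],"rotation": [0.99,0.16,0]}
  ]
}}

```text
t: 8.53
eef_pos: [0.5678, -0.0825, 0.2576]
ee_rot: [-3.14, 0.522, -1.417]
force: [0.1, 0.8, 0.4]
width: 0.0007
gripper_force: 0.0
```

Run:
```python
from h import *
p,R0,s=cur(); print(s['t'],p,s['force'],uv(p),s['ee_rot'])
for th in(1.25,1.15,1.05,.95):
    pts=np.array([P(*(lambda q:(q[0]-.08,q[2],q[1]))(lid(.18,v,.012,th))) for v in(-.11,.11)])
    print(th,((proj("side",pts)-[200,100])*3).round(0).tolist())
th=.85;print(delta(P(*tip(th,np.pi/4)),Rot(45),p,R0))
f=grab_frame("side"); cv2.imwrite("pics/s4.png",cv2.resize(f[100:300,200:466],(798,600),interpolation=cv2.INTER_CUBIC))
```

```text
8.5333 [ 0.56778252 -0.08253644  0.25757306] [0.05227179 0.80215725 0.38195749] (array([-198.3,  257.6]), np.float64(0.6)) [-3.13952151  0.52178309 -1.41722546]
1.25 [[160.0, 222.0], [430.0, 132.0]]
1.15 [[149.0, 211.0], [416.0, 123.0]]
1.05 [[139.0, 202.0], [402.0, 118.0]]
0.95 [[130.0, 197.0], [388.0, 114.0]]
(array([-0.05,  0.31, -0.2 ]), array([0.5 , 0.08, 0.02]))
```

View pics/s4.png

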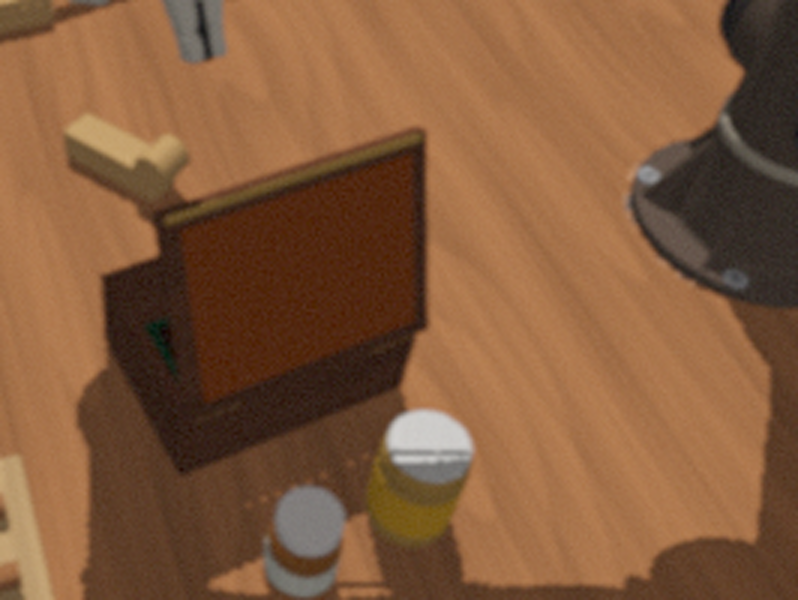

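Emit:
{"name": "apply_moves", "arguments": {
  "steps": [
    {"translation": [0,0,-0.08],"rotation": [0.1,0.02,0]},
    {"translation": [0,0.03,-0.15],"rotation": [0.2,0.03,0]},
    {"translation": [-0.01,0.08,-0.17],"rotation": [0.3,0.05,0.01]},
    {"translation": [-0.02,0.15,-0.17],"rotation": [0.4,0.06,0.02]},
    {"translation": [-0.03,0.21,-0.17],"rotation": [0.5,0.08,0.02]},
    {"translation": [-0.04,0.26,-0.17],"rotation": [0.5,0.08,0.02]},
    {"translation": [-0.05,0.3,-0.17],"rotation": [0.5,0.08,0.02]},
    {"translation": [-0.05,0.33,-0.17],"rotation": [0.5,0.08,0.02]},
    {"translation": [-0.05,0.34,-0.17],"rotation": [0.5,0.08,0.02]},
    {"translation": [-0.05,0.34,-0.17],"rotation": [0.5,0.08,0.02]}
  ]
}}

```text
t: 9.42
eef_pos: [0.555, 0.0078, 0.2177]
ee_rot: [-3.133, 0.786, -1.395]
force: [-0.3, -0.7, 0.3]
width: 0.0002
gripper_force: 0.0
```

Run:
```python
from h import *
p,R0,s=cur(); print(s['t'],p,s['force'],uv(p),s['ee_rot'])
for th in(1.25,1.15,1.05,.95,.85):
    pts=np.array([P(*(lambda q:(q[0]-.08,q[2],q[1]))(lid(.18,v,.012,th))) for v in(-.11,.11)])
    print(th,((proj("side",pts)-[200,100])*3).round(0).tolist())
f=grab_frame("side"); cv2.imwrite("pics/s5.png",cv2.resize(f[100:300,200:466],(798,600),interpolation=cv2.INTER_CUBIC))
```

```text
9.4167 [0.55496294 0.00780047 0.21770468] [-0.31981144 -0.66908365  0.31006736] (array([-107. ,  217.7]), np.float64(-1.2)) [-3.13344433  0.78591368 -1.39546379]
1.25 [[160.0, 222.0], [430.0, 132.0]]
1.15 [[149.0, 211.0], [416.0, 123.0]]
1.05 [[139.0, 202.0], [402.0, 118.0]]
0.95 [[130.0, 197.0], [388.0, 114.0]]
0.85 [[122.0, 194.0], [376.0, 113.0]]
```

View pics/s5.png

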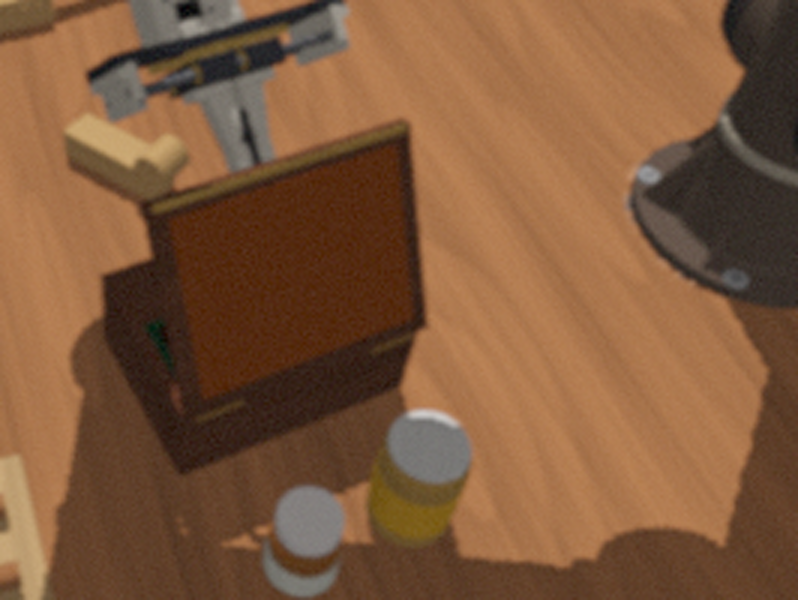

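Emit:
{"name": "apply_moves", "arguments": {
  "steps": [
    {"translation": [0,0,0],"rotation": [0,0,0]},
    {"translation": [0,0,0],"rotation": [0,0,0]},
    {"translation": [0,-0.003,-0.003],"rotation": [0,0,0]},
    {"translation": [0,-0.006,-0.006],"rotation": [0,0,0]},
    {"translation": [0,-0.009,-0.009],"rotation": [0,0,0]},
    {"translation": [0,-0.012,-0.012],"rotation": [0,0,0]},
    {"translation": [0,-0.016,-0.016],"rotation": [0,0,0]},
    {"translation": [0,-0.02,-0.02],"rotation": [0,0,0]},
    {"translation": [0.005,-0.025,-0.025],"rotation": [0,0,0]},
    {"translation": [0.005,-0.03,-0.03],"rotation": [0,0,0]}
  ]
}}

```text
t: 10.3
eef_pos: [0.5563, -0.0008, 0.2089]
ee_rot: [-3.136, 0.788, -1.399]
force: [-0.1, 0.1, 0.2]
width: 0.0004
gripper_force: 0.0
```

Emit:
{"name": "apply_moves", "arguments": {
  "steps": [
    {"translation": [0,-0.006,-0.006],"rotation": [0,0,0]},
    {"translation": [0,-0.012,-0.012],"rotation": [0,0,0]},
    {"translation": [0,-0.018,-0.018],"rotation": [0,0,0]},
    {"translation": [0.003,-0.024,-0.024],"rotation": [0,0,0]},
    {"translation": [0.004,-0.03,-0.03],"rotation": [0,0,0]},
    {"translation": [0.005,-0.036,-0.037],"rotation": [0,0,0]},
    {"translation": [0.006,-0.042,-0.044],"rotation": [0,0,0]},
    {"translation": [0.007,-0.048,-0.051],"rotation": [0,0,0]},
    {"translation": [0.008,-0.054,-0.058],"rotation": [0,0,0]},
    {"translation": [0.01,-0.06,-0.065],"rotation": [0,0,0]}
  ]
}}

```text
t: 11.13
eef_pos: [0.5586, -0.0159, 0.1926]
ee_rot: [-3.137, 0.788, -1.4]
force: [-0.6, -1.4, -0.3]
width: 0.0005
gripper_force: 0.5
```

Run:
```python
from h import *
p,R0,s=cur(); print(s['t'],p,s['force'],s['moment'],uv(p),s['ee_rot'])
for th in(1.05,.95,.85,.8,.75,.7,.65,.6):
    pts=np.array([P(*(lambda q:(q[0]-.08,q[2],q[1]))(lid(.18,v,.012,th))) for v in(-.11,.11)])
    print(th,((proj("side",pts)-[200,100])*3).round(0).tolist(),tip(th,np.pi/4).round(3))
f=grab_frame("side"); cv2.imwrite("pics/s6.png",cv2.resize(f[100:300,200:466],(798,600),interpolation=cv2.INTER_CUBIC))
```

```text
11.1333 [ 0.55855062 -0.01588856  0.19256646] [-0.56430401 -1.37634417 -0.26464625] [-2.6936137  -0.18345304  0.13314773] (array([-131. ,  192.6]), np.float64(-1.0)) [-3.13660811  0.78759449 -1.39954389]
1.05 [[139.0, 202.0], [402.0, 118.0]] [-0.091  0.228]
0.95 [[130.0, 197.0], [388.0, 114.0]] [-0.106  0.219]
0.85 [[122.0, 194.0], [376.0, 113.0]] [-0.119  0.208]
0.8 [[118.0, 193.0], [370.0, 113.0]] [-0.125  0.203]
0.75 [[115.0, 193.0], [364.0, 114.0]] [-0.131  0.196]
0.7 [[111.0, 194.0], [359.0, 115.0]] [-0.137  0.19 ]
0.65 [[108.0, 195.0], [354.0, 117.0]] [-0.143  0.183]
0.6 [[106.0, 197.0], [349.0, 119.0]] [-0.148  0.175]
```

View pics/s6.png

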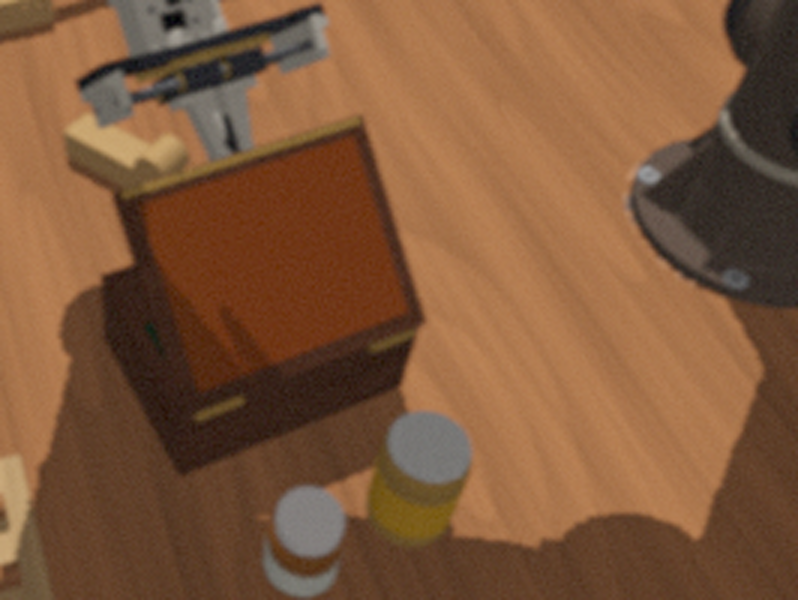

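Emit:
{"name": "apply_moves", "arguments": {
  "steps": [
    {"translation": [0,-0.007,-0.008],"rotation": [0,0,0]},
    {"translation": [0.002,-0.014,-0.016],"rotation": [0,0,0]},
    {"translation": [0.003,-0.021,-0.024],"rotation": [0,0,0]},
    {"translation": [0.004,-0.028,-0.032],"rotation": [0,0,0]},
    {"translation": [0.005,-0.035,-0.041],"rotation": [0,0,0]},
    {"translation": [0.006,-0.042,-0.05],"rotation": [0,0,0]},
    {"translation": [0.007,-0.048,-0.059],"rotation": [0,0,0]},
    {"translation": [0.008,-0.055,-0.068],"rotation": [0,0,0]},
    {"translation": [0.01,-0.061,-0.076],"rotation": [0,0,0]},
    {"translation": [0.011,-0.067,-0.084],"rotation": [0,0,0]}
  ]
}}

```text
t: 12.02
eef_pos: [0.5613, -0.0325, 0.1715]
ee_rot: [-3.137, 0.788, -1.4]
force: [-0.5, -0.9, -2.2]
width: 0.0005
gripper_force: 0.5
```

Emit:
{"name": "apply_moves", "arguments": {
  "steps": [
    {"translation": [0,-0.006,-0.009],"rotation": [0,0,0]},
    {"translation": [0.002,-0.012,-0.018],"rotation": [0,0,0]},
    {"translation": [0.003,-0.018,-0.027],"rotation": [0,0,0]},
    {"translation": [0.004,-0.023,-0.036],"rotation": [0,0,0]},
    {"translation": [0.005,-0.028,-0.046],"rotation": [0,0,0]},
    {"translation": [0.006,-0.033,-0.055],"rotation": [0,0,0]},
    {"translation": [0.006,-0.038,-0.064],"rotation": [0,0,0]},
    {"translation": [0.007,-0.043,-0.074],"rotation": [0,0,0]},
    {"translation": [0.008,-0.048,-0.083],"rotation": [0,0,0]},
    {"translation": [0.008,-0.052,-0.092],"rotation": [0,0,0]}
  ]
}}

```text
t: 12.85
eef_pos: [0.5635, -0.0456, 0.1485]
ee_rot: [-3.136, 0.788, -1.399]
force: [-0.3, -2.6, -1.0]
width: 0.0006
gripper_force: 0.7
```

Run:
```python
from h import *
p,R0,s=cur(); print(s['t'],p,s['force'],s['moment'],uv(p),s['ee_rot'])
for th in(.5,.45,.4,.3,.2,.15,.1,.05,0,-.03): print(th,(tip(th,np.pi/4)*1000).round(1))
```

```text
12.85 [ 0.56351509 -0.04555395  0.14852318] [-0.34299368 -2.62662487 -1.02181082] [-2.85080384 -0.40877647 -0.01732242] (array([-161.1,  148.5]), np.float64(-1.1)) [-3.13612359  0.78758747 -1.3994201 ]
0.5 [-157.3  160. ]
0.45 [-161.4  152. ]
0.4 [-165.1  143.8]
0.3 [-171.3  126.9]
0.2 [-175.7  109.5]
0.15 [-177.3  100.6]
0.1 [-178.4   91.7]
0.05 [-179.1   82.7]
0 [-179.3   73.7]
-0.03 [-179.2   68.3]
```

Emit:
{"name": "apply_moves", "arguments": {
  "steps": [
    {"translation": [0,-0.005,-0.01],"rotation": [0,0,0]},
    {"translation": [0,-0.01,-0.02],"rotation": [0,0,0]},
    {"translation": [0.002,-0.014,-0.03],"rotation": [0,0,0]},
    {"translation": [0.002,-0.018,-0.04],"rotation": [0,0,0]},
    {"translation": [0.003,-0.022,-0.05],"rotation": [0,0,0]},
    {"translation": [0.004,-0.026,-0.06],"rotation": [0,0,0]},
    {"translation": [0.004,-0.03,-0.07],"rotation": [0,0,0]},
    {"translation": [0.005,-0.034,-0.08],"rotation": [0,0,0]},
    {"translation": [0.006,-0.037,-0.09],"rotation": [0,0,0]},
    {"translation": [0.006,-0.04,-0.1],"rotation": [0,0,0]}
  ]
}}

```text
t: 13.68
eef_pos: [0.5648, -0.0555, 0.1235]
ee_rot: [-3.136, 0.788, -1.399]
force: [0.4, -0.7, -2.0]
width: 0.0005
gripper_force: 0.6
```

Emit:
{"name": "apply_moves", "arguments": {
  "steps": [
    {"translation": [0,-0.002,-0.008],"rotation": [0,0,0]},
    {"translation": [0,-0.004,-0.016],"rotation": [0,0,0]},
    {"translation": [0,-0.006,-0.023],"rotation": [0,0,0]},
    {"translation": [0,-0.008,-0.03],"rotation": [0,0,0]},
    {"translation": [0,-0.01,-0.037],"rotation": [0,0,0]},
    {"translation": [0,-0.012,-0.044],"rotation": [0,0,0]},
    {"translation": [0.002,-0.014,-0.051],"rotation": [0,0,0]},
    {"translation": [0.002,-0.015,-0.058],"rotation": [0,0,0]},
    {"translation": [0.003,-0.016,-0.064],"rotation": [0,0,0]},
    {"translation": [0.003,-0.017,-0.07],"rotation": [0,0,0]}
  ]
}}

```text
t: 14.52
eef_pos: [0.5654, -0.0598, 0.1061]
ee_rot: [-3.137, 0.788, -1.4]
force: [0.2, -1.1, -1.7]
width: 0.0009
gripper_force: 1.0
```

Run:
```python
from h import *
p,R0,s=cur(); print(s['t'],p,s['force'],s['moment'],uv(p),s['ee_rot'])
for th in(.3,.25,.2,.15,.1,0):
    pts=np.array([P(*(lambda q:(q[0]-.08,q[2],q[1]))(lid(.18,v,.012,th))) for v in(-.11,.11)])
    print(th,((proj("side",pts)-[200,100])*3).round(0).tolist())
f=grab_frame("side"); cv2.imwrite("pics/s7.png",cv2.resize(f[100:300,200:466],(798,600),interpolation=cv2.INTER_CUBIC))
```

```text
14.5167 [ 0.56541373 -0.05978914  0.10608252] [ 0.1790475  -1.13162304 -1.72521797] [-3.11625082 -0.24026012  0.15962267] (array([-175.4,  106.1]), np.float64(-0.7)) [-3.13688857  0.78767117 -1.39963323]
0.3 [[94.0, 217.0], [325.0, 142.0]]
0.25 [[93.0, 221.0], [322.0, 147.0]]
0.2 [[92.0, 227.0], [319.0, 152.0]]
0.15 [[92.0, 232.0], [317.0, 158.0]]
0.1 [[91.0, 238.0], [315.0, 164.0]]
0 [[91.0, 251.0], [311.0, 177.0]]
```

View pics/s7.png

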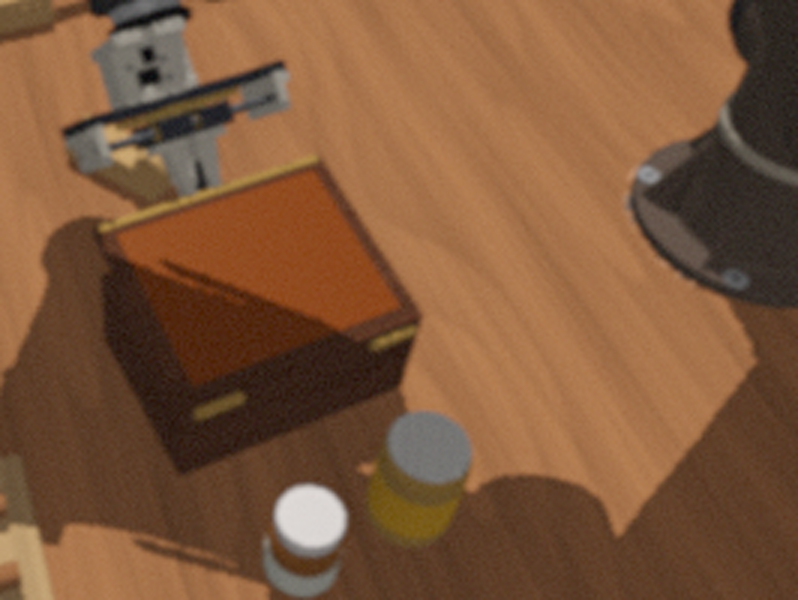

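Emit:
{"name": "apply_moves", "arguments": {
  "steps": [
    {"translation": [0,0,-0.006],"rotation": [0,0,0]},
    {"translation": [0,0,-0.011],"rotation": [0,0,0]},
    {"translation": [0,-0.001,-0.016],"rotation": [0,0,0]},
    {"translation": [0,-0.001,-0.02],"rotation": [0,0,0]},
    {"translation": [0,-0.002,-0.024],"rotation": [0,0,0]},
    {"translation": [0,-0.002,-0.028],"rotation": [0,0,0]},
    {"translation": [0,-0.003,-0.032],"rotation": [0,0,0]},
    {"translation": [0,-0.003,-0.036],"rotation": [0,0,0]},
    {"translation": [0,-0.004,-0.04],"rotation": [0,0,0]},
    {"translation": [0,-0.004,-0.044],"rotation": [0,0,0]}
  ]
}}

```text
t: 15.4
eef_pos: [0.5658, -0.0612, 0.0952]
ee_rot: [-3.136, 0.787, -1.399]
force: [-0.5, -5.5, -0.9]
width: 0.0
gripper_force: 2.5
```

Emit:
{"name": "apply_moves", "arguments": {
  "steps": [
    {"translation": [0,0,-0.004],"rotation": [0,0,0]},
    {"translation": [0,0,-0.008],"rotation": [0,0,0]},
    {"translation": [0,-0.001,-0.012],"rotation": [0,0,0]},
    {"translation": [0,-0.001,-0.016],"rotation": [0,0,0]},
    {"translation": [0,-0.002,-0.02],"rotation": [0,0,0]},
    {"translation": [0,-0.002,-0.024],"rotation": [0,0,0]},
    {"translation": [0,-0.003,-0.028],"rotation": [0,0,0]},
    {"translation": [0,-0.003,-0.032],"rotation": [0,0,0]},
    {"translation": [0,-0.004,-0.036],"rotation": [0,0,0]},
    {"translation": [0,-0.004,-0.04],"rotation": [0,0,0]}
  ]
}}

```text
t: 16.23
eef_pos: [0.5659, -0.0622, 0.0852]
ee_rot: [-3.136, 0.787, -1.399]
force: [-0.5, -4.9, -2.7]
width: 0.0007
gripper_force: 2.6
```

Emit:
{"name": "apply_moves", "arguments": {
  "steps": [
    {"translation": [0,0,-0.003],"rotation": [0,0,0]},
    {"translation": [0,0,-0.006],"rotation": [0,0,0]},
    {"translation": [0,-0.001,-0.009],"rotation": [0,0,0]},
    {"translation": [0,-0.001,-0.012],"rotation": [0,0,0]},
    {"translation": [0,-0.002,-0.015],"rotation": [0,0,0]},
    {"translation": [0,-0.002,-0.018],"rotation": [0,0,0]},
    {"translation": [0,-0.003,-0.021],"rotation": [0,0,0]},
    {"translation": [0,-0.003,-0.024],"rotation": [0,0,0]},
    {"translation": [0,-0.004,-0.027],"rotation": [0,0,0]},
    {"translation": [0,-0.004,-0.03],"rotation": [0,0,0]}
  ]
}}

```text
t: 17.07
eef_pos: [0.5659, -0.0627, 0.0777]
ee_rot: [-3.136, 0.788, -1.399]
force: [0.1, -4.3, -1.8]
width: 0.0008
gripper_force: 2.3
```

Run:
```python
from h import *
p,R0,s=cur(); print(s['t'],p,s['force'],s['moment'],uv(p))
```

```text
17.0667 [ 0.56589075 -0.06266983  0.07774461] [ 0.12136661 -4.27958653 -1.82754229] [-4.00012249 -0.60596378 -0.01899411] (array([-178.4,   77.7]), np.float64(-0.7))
```

Emit:
{"name": "apply_moves", "arguments": {
  "steps": [
    {"translation": [0,-0.001,-0.002],"rotation": [0,0,0]},
    {"translation": [0,-0.002,-0.004],"rotation": [0,0,0]},
    {"translation": [0,-0.003,-0.006],"rotation": [0,0,0]},
    {"translation": [0,-0.004,-0.008],"rotation": [0,0,0]},
    {"translation": [0,-0.005,-0.01],"rotation": [0,0,0]},
    {"translation": [0,-0.006,-0.012],"rotation": [0,0,0]},
    {"translation": [0,-0.007,-0.014],"rotation": [0,0,0]},
    {"translation": [0,-0.008,-0.016],"rotation": [0,0,0]},
    {"translation": [0,-0.009,-0.018],"rotation": [0,0,0]},
    {"translation": [0,-0.01,-0.02],"rotation": [0,0,0]}
  ]
}}

```text
t: 17.9
eef_pos: [0.5656, -0.065, 0.073]
ee_rot: [-3.136, 0.788, -1.399]
force: [0.2, 1.0, -0.3]
width: 0.0007
gripper_force: 0.0
```

Emit:
{"name": "apply_moves", "arguments": {
  "steps": [
    {"translation": [0,-0.001,-0.002],"rotation": [0,0,0]},
    {"translation": [0,-0.002,-0.004],"rotation": [0,0,0]},
    {"translation": [0,-0.003,-0.006],"rotation": [0,0,0]},
    {"translation": [0,-0.004,-0.008],"rotation": [0,0,0]},
    {"translation": [0,-0.005,-0.01],"rotation": [0,0,0]},
    {"translation": [0,-0.006,-0.012],"rotation": [0,0,0]},
    {"translation": [0,-0.007,-0.014],"rotation": [0,0,0]},
    {"translation": [0,-0.008,-0.016],"rotation": [0,0,0]},
    {"translation": [0,-0.009,-0.018],"rotation": [0,0,0]},
    {"translation": [0,-0.01,-0.02],"rotation": [0,0,0]}
  ]
}}

```text
t: 18.73
eef_pos: [0.5657, -0.0676, 0.0678]
ee_rot: [-3.136, 0.788, -1.399]
force: [0.1, -0.2, -0.3]
width: 0.0003
gripper_force: 0.0
```

Run:
```python
from h import *
p,R0,s=cur(); print(s['t'],p,s['force'],s['moment'],uv(p))
for th in(.15,.1,.05,0):
    pts=np.array([P(*(lambda q:(q[0]-.08,q[2],q[1]))(lid(.18,v,.012,th))) for v in(-.11,.11)])
    print(th,((proj("side",pts)-[200,100])*3).round(0).tolist())
f=grab_frame("side"); cv2.imwrite("pics/s8.png",cv2.resize(f[100:300,200:466],(798,600),interpolation=cv2.INTER_CUBIC))
```

```text
18.7333 [ 0.56566488 -0.06764991  0.06775277] [ 0.14538095 -0.23694454 -0.25549067] [-2.38953435 -0.20960759 -0.06505273] (array([-183.2,   67.8]), np.float64(0.3))
0.15 [[92.0, 232.0], [317.0, 158.0]]
0.1 [[91.0, 238.0], [315.0, 164.0]]
0.05 [[91.0, 244.0], [313.0, 171.0]]
0 [[91.0, 251.0], [311.0, 177.0]]
```

View pics/s8.png

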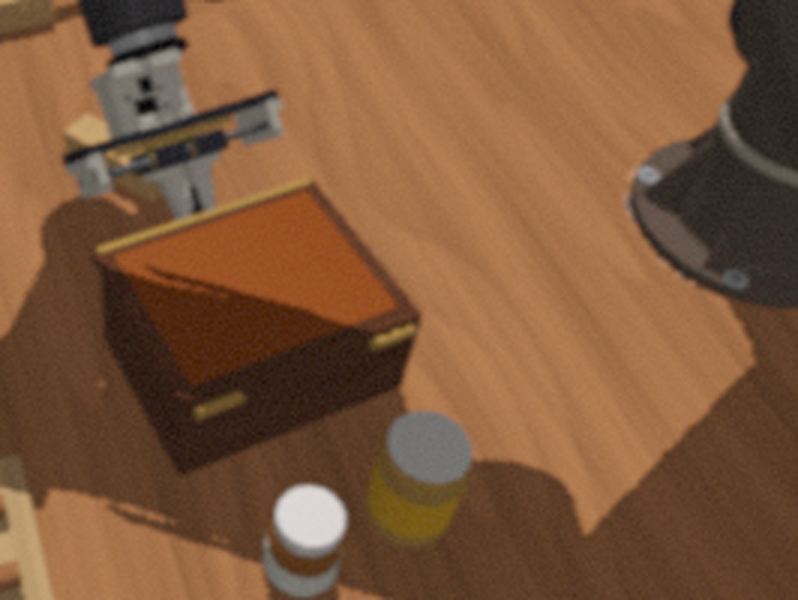

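Emit:
{"name": "apply_moves", "arguments": {
  "steps": [
    {"translation": [0,-0.01,-0.01],"rotation": [0,0,0]},
    {"translation": [0,-0.03,-0.01],"rotation": [0,0,0]},
    {"translation": [0.01,-0.06,-0.01],"rotation": [0,0,0]},
    {"translation": [0.02,-0.1,-0.01],"rotation": [0,0,0]},
    {"translation": [0.02,-0.14,-0.01],"rotation": [0,0,0]},
    {"translation": [0.03,-0.18,0],"rotation": [0,0,0]},
    {"translation": [0.03,-0.2,0.05],"rotation": [0,0,0]},
    {"translation": [0.03,-0.22,0.15],"rotation": [0,0,0]},
    {"translation": [0.03,-0.25,0.3],"rotation": [0,0,0]},
    {"translation": [0.03,-0.25,0.45],"rotation": [0,0,0]}
  ]
}}

```text
t: 19.62
eef_pos: [0.5725, -0.1318, 0.1814]
ee_rot: [-3.14, 0.788, -1.403]
force: [1.5, -0.6, 0.3]
width: 0.0005
gripper_force: 0.0
```

Emit:
{"name": "apply_moves", "arguments": {
  "steps": [
    {"translation": [0,0,0.1],"rotation": [0,0,0]},
    {"translation": [0,0,0.25],"rotation": [0,0,0]},
    {"translation": [0,0,0.3],"rotation": [0,0,0]},
    {"translation": [0,0,0.3],"rotation": [0,0,0]},
    {"translation": [0,0,0.3],"rotation": [0,0,0]},
    {"translation": [0,0,0.3],"rotation": [0,0,0]},
    {"translation": [0,0,0.3],"rotation": [0,0,0]},
    {"translation": [0,0,0.3],"rotation": [0,0,0]},
    {"translation": [0,0,0.3],"rotation": [0,0,0]},
    {"translation": [0,0,0.3],"rotation": [0,0,0]}
  ]
}}

```text
t: 20.45
eef_pos: [0.573, -0.1301, 0.2546]
ee_rot: [-3.138, 0.788, -1.4]
force: [0.1, 0.2, -0.4]
width: 0.0005
gripper_force: 0.0
```

Run:
```python
from h import *
s=get_state(); print(s['t'],s['force'],np.abs(s['qd']).max())
f=grab_frame("side"); f0=cv2.imread("pics/s8.png"); g=cv2.resize(f[100:300,200:466],(798,600),interpolation=cv2.INTER_CUBIC)
cv2.imwrite("pics/s9.png",g)
print(np.abs(g.astype(int)-f0)[340:470,100:480].mean(), np.abs(g.astype(int)-f0)[240:340,90:420].mean())
```

```text
20.45 [ 0.09138754  0.1640267  -0.38117934] 0.00415594460266598
3.8405937921727396 11.412585858585858
```

View pics/s9.png

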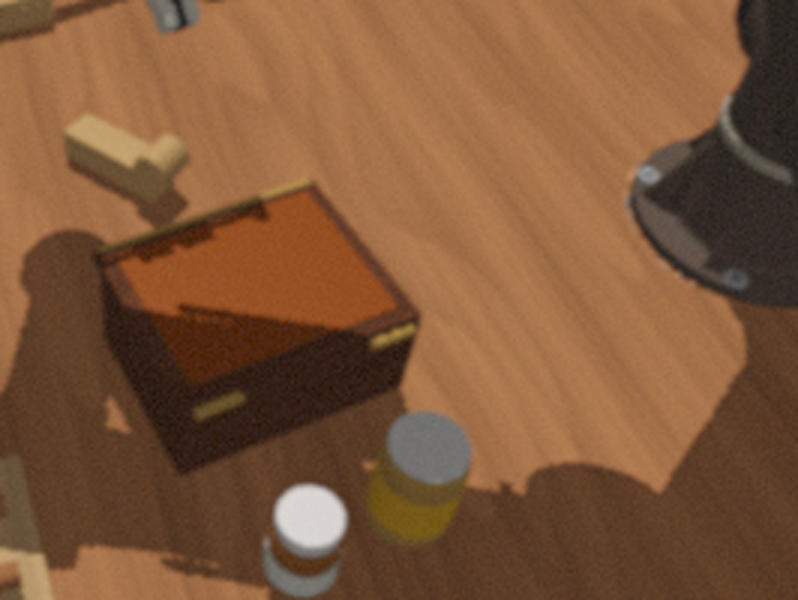

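The lid is shut, with its front edge at (98,252)–(312,184). The block at (125,160), the tin at (420,475) and the jar at (305,540) stand where they were, and the arm is clear.

```bash
python3 -c "
from station import *
print(job_done())"
```

```text
the job is handed in; nothing more can be done
None
```

The lid was tipped past upright, caught on the finger from underneath and lowered gently shut, the tin, jar and block stand where they did in the last picture, and the job was handed in at about 20.5 s.

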